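# Put the tube stand back together on its tie rod

## Robot

A 7-joint arm with a two-finger parallel gripper is mounted at the origin on the work surface. World frame = base frame: x ahead of the robot, y to its left, z up, the work surface at z = 0. Lengths are in m, angles in degrees, forces in N, time in s.
With the tool pointing down it reaches from about 0.4 to 0.925 m from the base axis. Payload 5.6 kg.
Tool frame: the origin (TCP) lies midway between the tips of the shut fingers; the grasp point (between the pads) lies 19 mm behind it; y points along the fingers, z is the direction in which the jaws open and shut, and the axes are right-handed (so a half turn about y gives the same grasp; the last joint's range is limited). The gripper opens to 85 mm and grips with 20 to 120 N. Pads are 22 mm wide; open, the fingers measure 114 mm over their backs; the gripper's body (76 mm by 85 mm) begins 54 mm behind the grasp point. The pads swing forward as they close: fully open they stand 13 mm farther back than shut.
Start: joints at [-66.349, 26.786, -0.665, 91.828, 0.344, 61.387, -3.226], TCP at [0.286, 0.584, 0.231] pointing down, gripper open.
Joint ranges: [-144.91, 144.91], [-17.63, 115.5], [-89.93, 88.59], [15.96, 139.68], [-74.01, 254.01], [8.47, 105.57], [-167.45, 167.45]. Speed limits (degrees/s): [147.25, 147.25, 180, 180, 180, 180, 180].

## Interface

Orientations are given as a 3x3 rotation matrix whose columns are the frame's x, y, z axes.
In Python, from cell import read_state, get_image, finish_job gives the robot as it stands.
- The arm moves only by the tool move_arm, never from a script. Its argument "plan" is a list of rows, each a list of 7 numbers: the shift along the tool's x, y, z in units of 0.05 m (1.0 is 0.05 m), then the turn, a rotation vector about the tool's x, y, z in units of 90 degrees (1.0 is 90 degrees), then the closure, from -1 (fully open) to 1 (shut). In form: [[x, y, z, wx, wy, wz, claw], ...]. A call has 1 to 8 rows; each row shifts and turns the commanded pose from where the row before left it, along the tool's axes as they then stand; what a row does not reach is not made up. A row lasts 1/8 s, in which the tool goes at most 62.5 mm and 10.7 degrees, less where a joint would pass 70% of its speed; a pose out of reach is approached as far as the arm can. A call with a number of a shift or a turn outside -1 to 1 is refused whole. A call with a gripper value outside its range is refused whole. The fingers move at their own pace and stop on an object; "force" is the grip in N (left out, the last holds). Time passes only in rows, so rows that do not move let the fingers close. It gives the time, the measured TCP pose, the force and the opening at its end, in the units of the state.
- read_state(): the state, without advancing time (a new reading comes with each control period).
- get_image(name): name is "side" or "top"; returns a dict with "color" (480x640x3 uint8, blue, green, red), "intrinsics" (3x3 intrinsics, pixels), "rvec" (rotation vector, rad) and "tvec" (3), from world to camera coordinates, as OpenCV has them. Camera axes: x right, y down, z forward; pixel columns grow to the right and rows downward; lengths in m; the calibration is good to about 2 mm. A picture is of the moment at which its call begins. There is no depth.
- finish_job(): hands the job in, once; it reports no verdict.
The state is a dict: "t": time; "joint_pos": joint angles; "qvel": joint speeds; "tau": joint torques, N m; "eef_pos": TCP position; "ee_rot": TCP orientation; "contact_force": force on the tool from outside, world axes, zero at the start; "ft_torque": the same for the moment, N m; "width": finger opening in m.
Only numpy, scipy, OpenCV 4.12 (cv2) and the standard library are available. Lean on these libraries where they do the work, as an engineer would, in place of code of your own. Each camera call takes 0.05 s, during which the arm holds its last target. There are 200 camera calls.

## Task

The sample-tube stand has been taken apart for cleaning; put it together again. Set the long tier flat on the grey foot and the short tier on top of the long tier's square collar, both collar up, with their centre holes in line over the foot's hole and their long sides parallel to the foot's long side, then take the tie rod out of its black holder and pass it down through both tiers into the foot until its knob rests on the top collar. Leave the clear jar and the amber vial standing where they are.

Things in the scene. Friction and masses are not known exactly. Their poses are not given: they have to be found in the camera images.
- foot_hole0 (a point): The foot: a fixed flat grey plastic block, 90 mm (x) by 160 mm (y, its long side) by 28 mm high, lying on the table. This point is the centre of the mouth of its one round hole, in the middle of its top face, 28 mm above the table. The hole is 18 mm wide, 24 mm deep, with a 2 mm chamfer. z is up, y runs along the foot's long side.
- long_tier_mid (a point): Long tier, loose, 0.18 kg: white plate 56 (x) x 170 (y) x 8 mm with four 18 mm tube holes; on its middle a grey collar 36 x 36 mm, 34 high, square to the plate (42 mm in all), the part to grip. A 20 mm round hole runs down through collar and plate. This point: on that hole's axis, 21 mm above the underside, 21 below the collar's top; z up. It lies collar up on the table.
- short_tier_mid (a point): Short tier, loose, 0.18 kg: like the long tier (56 mm wide in x, 8 mm plate, the same 36 x 36 x 34 mm collar and 20 mm hole, 42 mm high in all) but only 110 mm long (y), with two tube holes. This point: on the centre hole's axis, 21 mm above the underside; z up. It lies collar up on the table.
- rod_knob (a point): Tie rod, loose, 0.16 kg: round steel, 14 mm thick, 104 long, tapered tip (9 mm wide, over 6 mm), with a square black knob 26 x 26 x 36 mm high on top. This point: the knob's centre, 122 mm above the tip, 18 above the knob's underside; z up the rod, x and y square to the knob. It stands in the holder. Assembled, the knob's underside is 84 mm above the foot's top, on a collar wider than it.
- rod_tip (a point): The lower end of the tie rod, on its axis. In the assembled stand it is 20 mm down in the foot's hole.
- holder_hole0 (a point): The holder: a fixed black block, 80 by 80 mm and 50 mm high. This point is the centre of the mouth of its upright hole, on its top face; the rod stands 44 mm deep in it with about 1 mm of play all round, so it is pulled straight up.
- jar_mid (a point): A clear jar, 52 mm in diameter, 70 mm tall, standing loose on the table; its centre. To be left alone.
- vial_mid (a point): A small amber vial, 36 mm in diameter, 65 mm tall, standing loose; its centre. To be left alone.
There are look-alikes about, which are no part of the job. What is shaped like the part that bears foot_hole0 but purple is not meant. There is more than one size of the part that bears rod_knob; the job needs the larger.

How it is judged (in metres and radians):
On the way, in this order (a step that is already met when the one before it is completed fails the run):
1. the long tier lies flat on the foot, hole over hole and lengthwise with it, the rod not yet in (z of long_tier_mid in the frame of foot_hole0 between 0.017 and 0.025 m and horizontal distance between long_tier_mid and foot_hole0 below 0.01 m and angle between long_tier_mid's own z axis and vertical below 0.08 rad and angle between the y axis of long_tier_mid and the y axis of foot_hole0, either way round below 0.2 rad and horizontal distance between rod_tip and foot_hole0 above 0.05 m), for 0.2 s.
2. the short tier lies flat on the long tier's collar, holes in line and lengthwise with the foot, the rod not yet in (all of step 1 and z of short_tier_mid in the frame of foot_hole0 between 0.059 and 0.067 m and horizontal distance between short_tier_mid and foot_hole0 below 0.01 m and angle between short_tier_mid's own z axis and vertical below 0.08 rad and angle between the y axis of short_tier_mid and the y axis of foot_hole0, either way round below 0.2 rad), for 0.2 s.
At the end, for the whole second after the job is handed in: Long tier flat on foot, short tier flat on its collar (heights within 4 mm, tilt < 0.08 rad, holes within 8 mm of the foot's, long sides within 0.2 rad of the foot's); rod upright through both (tilt < 0.08 rad), its tip 16 mm or more down in the foot's hole, knob within 4 mm of the top collar (z of long_tier_mid in the frame of foot_hole0 between 0.017 and 0.025 m and horizontal distance between each of long_tier_mid, short_tier_mid and foot_hole0 below 0.008 m and angle between each of long_tier_mid, short_tier_mid, rod_knob's own z axis and vertical below 0.08 rad and angle between the y axis of each of long_tier_mid, short_tier_mid and the y axis of foot_hole0, either way round below 0.2 rad and z of short_tier_mid in the frame of foot_hole0 between 0.059 and 0.067 m and z of rod_tip in the frame of foot_hole0 below -0.016 m and horizontal distance between rod_tip and foot_hole0 below 0.006 m and horizontal distance between rod_knob and foot_hole0 below 0.009 m and z of rod_knob in the frame of foot_hole0 below 0.106 m); the robot touches nothing.
It fails at once if the clear jar is pushed more than 30 mm or knocked over (distance of jar_mid from where it was at the start of the episode above 0.03 m or angle between jar_mid's own z axis and vertical above 0.5 rad).
It fails at once if the amber vial is pushed more than 30 mm or knocked over (distance of vial_mid from where it was at the start of the episode above 0.03 m or angle between vial_mid's own z axis and vertical above 0.5 rad).
It also fails if it takes over 72 s, if anything falls off the work surface, if the arm or the gripper's body presses on something with over 40 N, if the wrist force passes 120 N, or if a joint passes its speed limit or range.

## Working session

There is one attempt and no reset: what is moved stays moved. The work goes in short steps, Python scripts to look and compute and a tool call to move; the robot and the scene stay as the last step left them, time stands still between calls to the robot, and variables do not carry over. Pictures are saved under pics/ and viewed, about 8 in all and at most 12, crops included, and the job is handed in when it is done.

Besides the shell and the picture viewer there is one more tool, called after "Emit:" as name([rows], argument=value, ...), one row to a line, values as JSON. move_arm: Moves the arm, as the interface text tells. Shifts and turns lie within -1 to 1; 1 stands for 0.05 m of shift or 90 degrees of turn. Its arguments: {"type":"object","properties":{"plan":{"type":"array","items":{"type":"array","items":{"type":"number"}}},"force":{"type":"number"}},"required":["plan"]}

```bash
ls; mkdir -p pics
python3 - <<'E'
from cell import *
import cv2,numpy as np
s=read_state();print({k:np.round(v,3).tolist() for k,v in s.items()})
for n in("top","side"):
    d=get_image(n);cv2.imwrite(f"pics/{n}0.png",d["color"]);print(n,d["intrinsics"],d["rvec"],d["tvec"])
    R=cv2.Rodrigues(np.array(d["rvec"]))[0];print((-R.T@np.array(d["tvec"]).ravel()))
E
```

```text
pics
{'t': 0.0, 'joint_pos': [-66.349, 26.837, -0.665, 91.884, 0.345, 61.388, -3.225], 'qvel': [-0.002, -0.001, 0.018, -0.018, 0.005, -0.029, 0.024], 'tau': [0.0, -53.237, 0.022, -25.13, 0.011, 0.008, -0.0], 'eef_pos': [0.286, 0.583, 0.23], 'ee_rot': [[0.898, -0.001, 0.44], [-0.44, -0.002, 0.898], [0.0, -1.0, -0.002]], 'contact_force': [-0.586, -0.12, 0.587], 'ft_torque': [0.051, -0.023, 0.029], 'width': 0.085}
top [[620.93283458   0.         320.22244341]
 [  0.         620.93283458 236.10101998]
 [  0.           0.           1.        ]] [ 2.18356383 -2.14449266  0.12621417] [-0.04319867  0.56890921  1.28828176]
[ 0.41964567 -0.03064083  1.34467556]
side [[494.17511232   0.         318.63350572]
 [  0.         494.17511232 248.95637688]
 [  0.           0.           1.        ]] [ 1.99388573 -0.87679978  0.46817862] [-0.39187388  0.29857162  0.67210818]
[-0.02709585 -0.56636566  0.61068429]
```

View pics/top0.png

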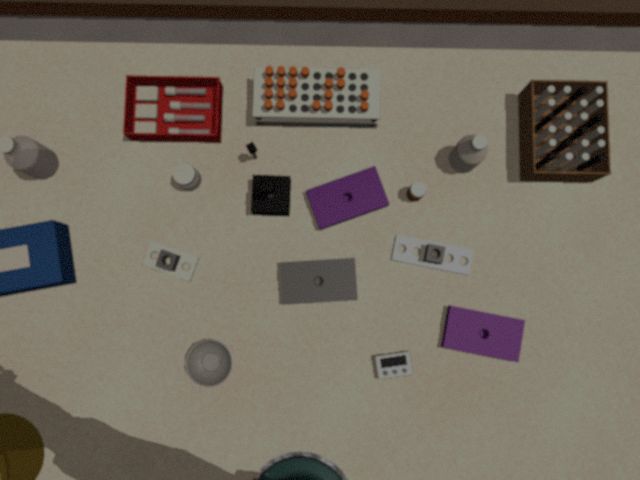

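View pics/side0.png

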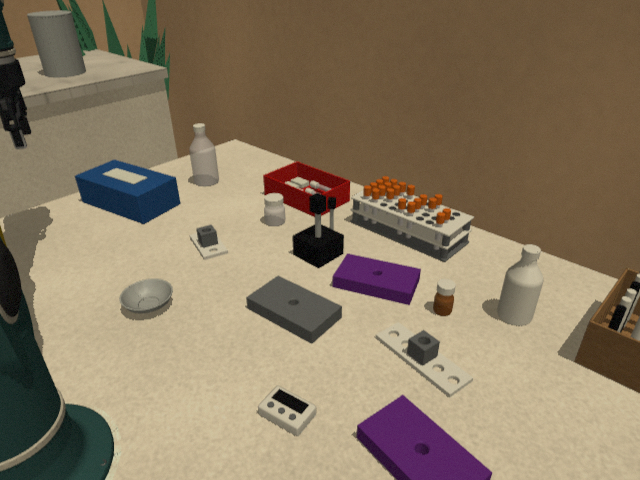

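The top view shows the grey foot at (318,281), and purple look-alikes at (347,197) and (484,333). The long tier is at (432,254), the short tier at (168,262), the holder at (271,196), the jar at (185,178) and the vial at (416,191). There are two rods in the side view, knobs at (318,203) (thicker, in the holder) and (332,203) (thinner, behind it). I'll enlarge to confirm.

```bash
cat > h.py <<'E'
from cell import *
import cv2,numpy as np
def ray(d,uv,z):
    K=np.array(d["intrinsics"]);R=cv2.Rodrigues(np.array(d["rvec"]))[0];t=np.array(d["tvec"]).ravel()
    c=-R.T@t; v=R.T@np.linalg.inv(K)@np.array([uv[0],uv[1],1.]);return c+v*(z-c[2])/v[2]
def proj(d,P):
    return cv2.projectPoints(np.array(P,float).reshape(-1,3),np.array(d["rvec"]),np.array(d["tvec"]),np.array(d["intrinsics"]),None)[0].reshape(-1,2)
def crop(im,x,y,w,h,f): return cv2.resize(im[y:y+h,x:x+w],None,fx=f,fy=f,interpolation=cv2.INTER_CUBIC)
E
python3 - <<'E'
from h import *
t=cv2.imread("pics/top0.png");s=cv2.imread("pics/side0.png")
g=lambda a:np.clip(255*(a/255.)**.6,0,255).astype('u1')
a=np.hstack([crop(g(s),280,175,80,100,5),crop(g(t),230,130,80,100,5)])
cv2.imwrite("pics/c1.png",a)
b=np.vstack([crop(g(t),265,235,110,80,7)[:, :770],])
c=np.vstack([np.hstack([crop(g(t),270,240,100,80,4),crop(g(t),382,220,100,80,4)]),np.hstack([crop(g(t),130,230,80,60,5),crop(g(s),370,310,100,75,4)])])
cv2.imwrite("pics/c2.png",c)
E
```

```text
(no output)
```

View pics/c1.png

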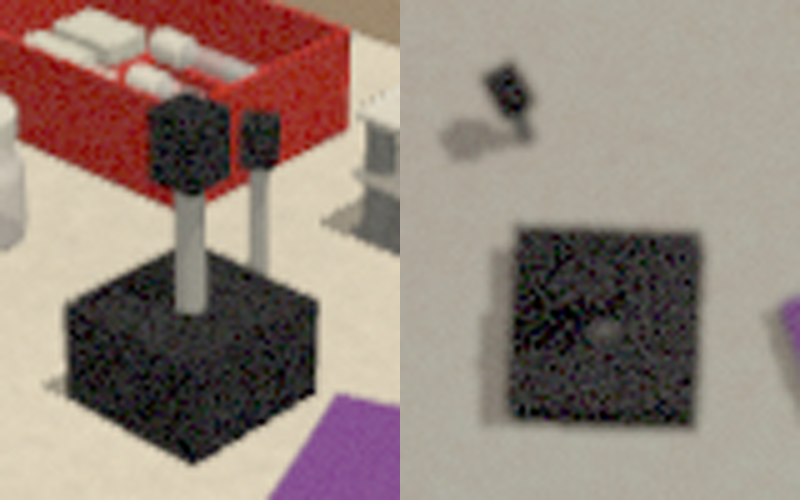

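View pics/c2.png

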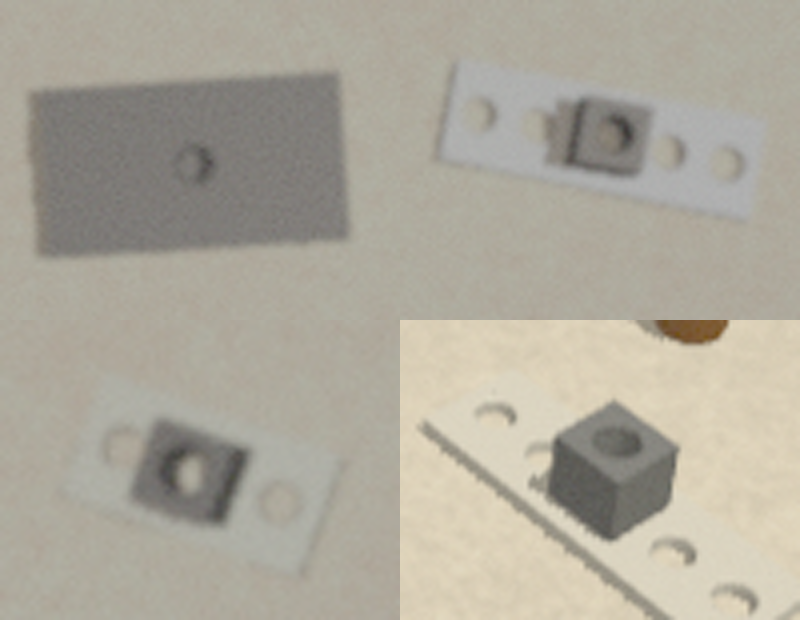

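c1 shows the larger rod standing in the holder (side knob (318,203), rod entering at (318,237)). The thin small one stands behind it on the table at top (251,150) and isn't wanted. c2 gives clear corners for the foot and both tiers, so I'll fit poses from those.

```bash
cat > fit.py <<'E'
from h import *
from scipy.optimize import least_squares
def fit(obs,x0):
    # obs: list of (image, local pts, px, z world of frame)
    def f(p):
        c,s=np.cos(p[2]),np.sin(p[2]);r=[]
        for d,L,px in obs:
            L=np.array(L,float);W=np.c_[p[0]+c*L[:,0]-s*L[:,1],p[1]+s*L[:,0]+c*L[:,1],L[:,2]]
            r.append((proj(d,W)-np.array(px)).ravel())
        return np.concatenate(r)
    q=least_squares(f,x0,loss='soft_l1');return q.x,f(q.x).reshape(-1,2)
def rect(a,b,z): return [(a,b,z),(a,-b,z),(-a,-b,z),(-a,b,z)]
E
python3 - <<'E'
from fit import *
T=get_image("top");S=get_image("side")
def show(n,r): print(n,np.round(r[0][:2],4),'yaw',round(np.degrees(r[0][2]),2),'res',np.round(r[1],1).tolist())
# top image order: up-left,(+x,+y), up-right(+x,-y), down-right, down-left
show('foot',fit([(T,rect(.045,.08,.028)+[(0,0,.028)],[(277.5,263),(354.5,258.25),(357,299.5),(280,304),(318.3,281)])],[.4,0,0]))
L=[(396.25,235.5),(474,250.5),(469,274.5),(391.5,260)]
show('long',fit([(T,rect(.028,.085,.008)+[(0,0,.042)],L+[(435.75,253)])],[.4,-.2,0]))
sc=[(423.75,330.5),(439.5,342),(423,350.5),(407.5,338.75),(424.25,339.5)]
r=fit([(S,[(0,0,.042)],sc[4:])],[.4,-.2,0]);show('longS',r)
L=[(149,242.4),(198.4,258.4),(190.4,280.4),(142.4,264)]
show('short',fit([(T,rect(.028,.055,.008)+[(0,0,.042)],L+[(168,260.4)])],[.4,.2,-.3]))
show('holder',fit([(T,rect(.04,.04,.05),[(253.4,175.6),(290,176.4),(289,215.6),(251.6,214)])],[.5,.1,0]))
print('holder rod side',ray(S,(318,237.4),.05),'top blob',ray(T,(271,196),.05))
print('foot hole S',ray(S,(294,301.5),.028))
print('vial',ray(T,(416,191),.065),'jar',ray(T,(184,176),.07), 'smallrod base',ray(T,(255.5,157),0))
s=S["color"];c=crop(s,300,185,60,60,8);c=np.clip(c.astype(float)*4,0,255).astype('u1')
t=np.clip(crop(T["color"],245,170,52,52,9).astype(float)*4,0,255).astype('u1')
h=max(c.shape[0],t.shape[0]);p=lambda a:cv2.copyMakeBorder(a,0,h-a.shape[0],0,0,0)
cv2.imwrite("pics/k.png",cv2.resize(np.hstack([p(c),p(t)]),None,fx=.82,fy=.82))
E
```

```text
foot [ 0.4742 -0.029 ] yaw 4.44 res [[1.2, -0.9], [-0.6, -0.6], [-0.3, 0.6], [0.9, 0.7], [-0.7, 0.1]]
long [ 0.5359 -0.2766] yaw -9.95 res [[0.0, -0.7], [-0.4, -0.8], [0.3, 0.6], [0.2, 0.1], [-0.1, 0.6]]
longS [ 0.5338 -0.2784] yaw 0.0 res [[0.0, -0.0]]
short [0.5115 0.2888] yaw -16.48 res [[1.6, -0.9], [0.4, -1.7], [0.0, 1.2], [-0.4, 2.1], [-1.4, -0.1]]
holder [0.6524 0.0727] yaw -0.65 res [[-0.5, 0.6], [0.6, 0.9], [0.3, -1.0], [-0.3, -0.5]]
holder rod side [0.64471179 0.06415802 0.05      ] top blob [0.65098633 0.07265011 0.05      ]
foot hole S [ 0.47151899 -0.03486886  0.028     ]
vial [ 0.66453154 -0.2315903   0.065     ] jar [0.68637117 0.25372158 0.07      ] smallrod base [0.74669107 0.11323901 0.        ]
```

View pics/k.png

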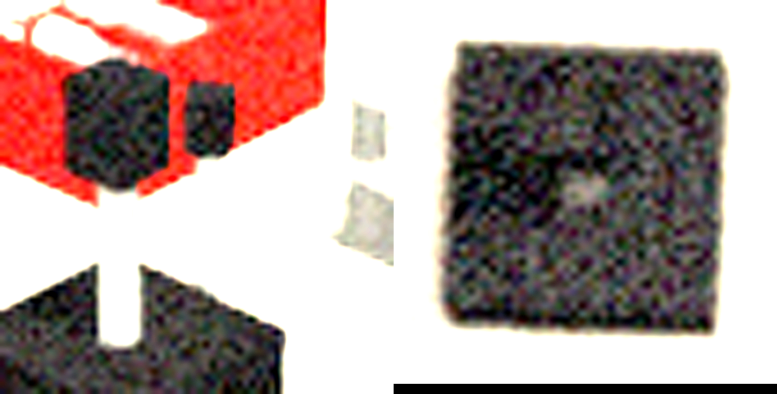

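k.png shows the large knob's outline in the side view at columns 310–325.6 and rows 194–214. It is symmetric about the view direction, so the knob yaw is close to world-aligned. The rod base from the top view is at (271,196). Poses are good enough to start moving.

```bash
cat > plan.py <<'E'
from h import *
import sys,json
# plan.py claw x y z az n [x y z az n ...] : rows from the measured pose through waypoints
def rows(claw,wps):
    s=read_state();p=np.array(s["eef_pos"]);R=np.array(s["ee_rot"]);a=np.degrees(np.arctan2(R[1,2],R[0,2]))
    out=[]
    for x,y,z,az,n in wps:
        n=int(n);p0=p.copy();a0=a;da=(az-a0+90)%180-90
        for i in range(1,n+1):
            t=p0+(np.array([x,y,z])-p0)*i/n;ta=a0+da*i/n
            c,q=np.cos(np.radians(a)),np.sin(np.radians(a));M=np.array([[q,0,c],[-c,0,q],[0,-1,0]])
            u=np.round(M.T@(t-p)/.05,2);w=round(-(ta-a)/90,3)
            p=p+M@u*.05;a-=w*90
            assert abs(u).max()<=1 and abs(w)<.119,(u,w)
            out.append([*map(float,u),0,w,0,claw])
    print('az',round(np.degrees(np.arctan2(R[1,2],R[0,2])),1),'pos',np.round(s["eef_pos"],4),'t',round(s["t"],2),'ydown',np.round(R[:,1],3))
    for i in range(0,len(out),8): print(json.dumps(out[i:i+8]).replace(' ','').replace('.0,',',').replace('-0,','0,'))
if __name__=="__main__":
    v=[float(i) for i in sys.argv[1:]];rows(v[0],np.array(v[1:]).reshape(-1,5))
E
python3 plan.py -1 .5 .24 .2 80 8 .56 -.08 .2 80 8 .536 -.2766 .1 80 8
```

```text
az 63.9 pos [0.286  0.5833 0.2307] t 0.2 ydown [-0.    -0.001 -1.   ]
[[0.86,0.08,-0.54,0,-0.022,0,-1.0],[0.84,0.07,-0.56,0,-0.023,0,-1.0],[0.82,0.08,-0.59,0,-0.022,0,-1.0],[0.79,0.08,-0.63,0,-0.023,0,-1.0],[0.78,0.07,-0.65,0,-0.022,0,-1.0],[0.75,0.08,-0.67,0,-0.022,0,-1.0],[0.73,0.08,-0.71,0,-0.023,0,-1.0],[0.7,0.07,-0.72,0,-0.022,0,-1.0]]
[[0.29,0,-0.76,0,0,0,-1.0],[0.28,0,-0.76,0,0,0,-1.0],[0.29,0,-0.77,0,0,0,-1.0],[0.29,0,-0.76,0,0,0,-1.0],[0.28,0,-0.76,0,0,0,-1.0],[0.29,0,-0.76,0,0,0,-1.0],[0.28,0,-0.77,0,0,0,-1.0],[0.29,0,-0.76,0,0,0,-1.0]]
[[0.03,0.25,-0.49,0,0,0,-1.0],[0.02,0.25,-0.5,0,0,0,-1.0],[0.03,0.25,-0.49,0,0,0,-1.0],[0.03,0.25,-0.5,0,0,0,-1.0],[0.02,0.25,-0.49,0,0,0,-1.0],[0.03,0.25,-0.5,0,0,0,-1.0],[0.03,0.25,-0.49,0,0,0,-1.0],[0.02,0.25,-0.49,0,0,0,-1.0]]
```

Emit:
move_arm([
  [0.86,0.08,-0.54,0,-0.022,0,-1],
  [0.84,0.07,-0.56,0,-0.023,0,-1],
  [0.82,0.08,-0.59,0,-0.022,0,-1],
  [0.79,0.08,-0.63,0,-0.023,0,-1],
  [0.78,0.07,-0.65,0,-0.022,0,-1],
  [0.75,0.08,-0.67,0,-0.022,0,-1],
  [0.73,0.08,-0.71,0,-0.023,0,-1],
  [0.7,0.07,-0.72,0,-0.022,0,-1],
], force=40)

```text
t: 1.2
eef_pos: [0.501, 0.239, 0.2007]
ee_rot: [[0.985, 0.0, 0.173], [-0.173, 0.0, 0.985], [0.0, -1.0, 0.0]]
contact_force: [1.1, -0.6, -0.1]
width: 0.0854
```

Emit:
move_arm([
  [0.29,0,-0.76,0,0,0,-1],
  [0.28,0,-0.76,0,0,0,-1],
  [0.29,0,-0.77,0,0,0,-1],
  [0.29,0,-0.76,0,0,0,-1],
  [0.28,0,-0.76,0,0,0,-1],
  [0.29,0,-0.76,0,0,0,-1],
  [0.28,0,-0.77,0,0,0,-1],
  [0.29,0,-0.76,0,0,0,-1],
])

```text
t: 2.2
eef_pos: [0.5601, -0.081, 0.2008]
ee_rot: [[0.985, -0.0, 0.174], [-0.174, 0.0, 0.985], [-0.0, -1.0, 0.0]]
contact_force: [0.9, 0.5, -0.8]
width: 0.0858
```

Emit:
move_arm([
  [0.03,0.25,-0.49,0,0,0,-1],
  [0.02,0.25,-0.5,0,0,0,-1],
  [0.03,0.25,-0.49,0,0,0,-1],
  [0.03,0.25,-0.5,0,0,0,-1],
  [0.02,0.25,-0.49,0,0,0,-1],
  [0.03,0.25,-0.5,0,0,0,-1],
  [0.03,0.25,-0.49,0,0,0,-1],
  [0.02,0.25,-0.49,0,0,0,-1],
])

```text
t: 3.2
eef_pos: [0.5359, -0.2767, 0.1002]
ee_rot: [[0.985, -0.0, 0.174], [-0.174, 0.0, 0.985], [-0.0, -1.0, 0.0]]
contact_force: [0.3, -0.3, 0.2]
width: 0.0854
```

```bash
python3 plan.py -1 .5355 -.277 .012 80 5
```

```text
az 80.0 pos [ 0.5359 -0.2767  0.1002] t 3.2 ydown [-0.  0. -1.]
[[0,0.35,0,0,0,0,-1.0],[0,0.36,0,0,0,0,-1.0],[0,0.35,0,0,0,0,-1.0],[-0.01,0.35,-0.01,0,0,0,-1.0],[0,0.35,0,0,0,0,-1.0]]
```

Emit:
move_arm([
  [0,0.35,0,0,0,0,-1],
  [0,0.36,0,0,0,0,-1],
  [0,0.35,0,0,0,0,-1],
  [0,0.35,0,0,0,0,-1],
  [0,0.35,0,0,0,0,-1],
  [0,0,0,0,0,0,1],
  [0,0,0,0,0,0,1],
  [0,0,0,0,0,0,1],
], force=40)

```text
t: 4.2
eef_pos: [0.5368, -0.2765, 0.0138]
ee_rot: [[0.985, 0.002, 0.174], [-0.174, -0.001, 0.985], [0.002, -1.0, -0.0]]
contact_force: [0.6, -0.3, 0.3]
width: 0.0353
```

Emit:
move_arm([
  [0,0,0,0,0,0,1],
  [0,0,0,0,0,0,1],
  [0,0,0,0,0,0,1],
  [0,-0.2,0,0,0,0,1],
  [0,-0.4,0,0,0,0,1],
  [0,-0.4,0,0,0,0,1],
  [0,-0.4,0,0,0,0,1],
  [0,-0.6,0,0,0,0,1],
])

```text
t: 5.2
eef_pos: [0.5357, -0.2758, 0.1141]
ee_rot: [[0.985, -0.001, 0.174], [-0.174, 0.0, 0.985], [-0.001, -1.0, 0.0]]
contact_force: [0.7, 0.1, -0.4]
width: 0.0353
```

```bash
python3 - <<'E'
from h import *
s=read_state();print(s["eef_pos"],s["width"],s["contact_force"])
T=get_image("top");S=get_image("side")
u=proj(T,[[.536,-.277,.12]])[0];v=proj(S,[[.536,-.277,.12]])[0]
cv2.imwrite("pics/g1.png",np.hstack([crop(T["color"],int(u[0])-50,int(u[1])-50,100,100,4),crop(S["color"],int(v[0])-50,int(v[1])-50,100,100,4)]))
E
python3 plan.py 1 .5 -.15 .11 88 4 .4742 -.029 .085 94.4 4
```

```text
[ 0.53568967 -0.27577115  0.11411411] 0.035317045231171344 [ 0.74200206  0.0762769  -0.37841182]
az 80.0 pos [ 0.5384 -0.2773  0.1172] t 5.3 ydown [ 0.007 -0.003 -1.   ]
[[-0.3,0.04,0.59,0,-0.022,0,1.0],[-0.28,0.03,0.61,0,-0.023,0,1.0],[-0.26,0.04,0.61,0,-0.022,0,1.0],[-0.23,0.03,0.62,0,-0.022,0,1.0],[-0.15,0.13,0.6,0,-0.018,0,1.0],[-0.13,0.12,0.6,0,-0.018,0,1.0],[-0.12,0.13,0.61,0,-0.017,0,1.0],[-0.1,0.12,0.61,0,-0.018,0,1.0]]
```

View pics/g1.png

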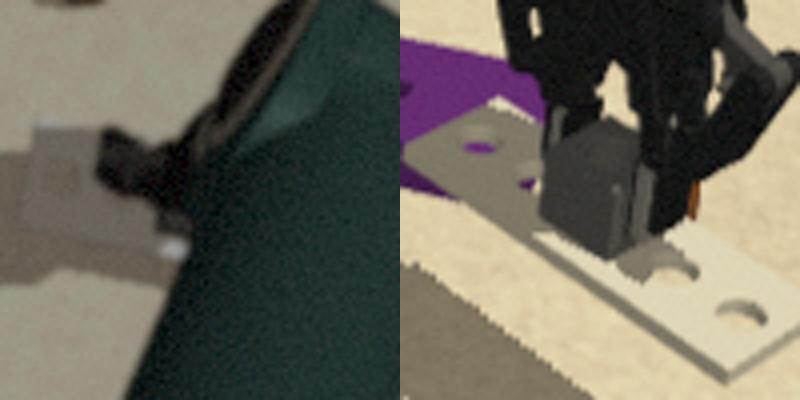

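g1 shows the collar held squarely between the pads, with the tier level and clear of the table (side collar about (600,190) in the crop). Next I'll carry it over the foot.

Emit:
move_arm([
  [-0.3,0.04,0.59,0,-0.022,0,1],
  [-0.28,0.03,0.61,0,-0.023,0,1],
  [-0.26,0.04,0.61,0,-0.022,0,1],
  [-0.23,0.03,0.62,0,-0.022,0,1],
  [-0.15,0.13,0.6,0,-0.018,0,1],
  [-0.13,0.12,0.6,0,-0.018,0,1],
  [-0.12,0.13,0.61,0,-0.017,0,1],
  [-0.1,0.12,0.61,0,-0.018,0,1],
])

```text
t: 6.3
eef_pos: [0.4713, -0.027, 0.0806]
ee_rot: [[0.997, -0.0, -0.077], [0.077, 0.0, 0.997], [-0.0, -1.0, 0.0]]
contact_force: [-0.4, 0.0, -1.4]
width: 0.0357
```

Emit:
move_arm([
  [0,0,0,0,0,0,1],
  [0,0,0,0,0,0,1],
])

```text
t: 6.55
eef_pos: [0.472, -0.0284, 0.0809]
ee_rot: [[0.997, 0.0, -0.076], [0.076, -0.0, 0.997], [0.0, -1.0, -0.0]]
contact_force: [0.6, -0.0, -1.2]
width: 0.0355
```

```bash
python3 plan.py 1 .4742 -.029 .042 94.4 6
```

```text
az 94.4 pos [ 0.472  -0.0284  0.0809] t 6.55 ydown [ 0. -0. -1.]
[[0.01,0.13,0,0,0,0,1.0],[0,0.13,0,0,0,0,1.0],[0.01,0.13,-0.01,0,0,0,1.0],[0.01,0.13,0,0,0,0,1.0],[0.01,0.13,0,0,0,0,1.0],[0,0.13,0,0,0,0,1.0]]
```

Emit:
move_arm([
  [0.01,0.13,0,0,0,0,1],
  [0,0.13,0,0,0,0,1],
  [0.01,0.13,0,0,0,0,1],
  [0.01,0.13,0,0,0,0,1],
  [0.01,0.13,0,0,0,0,1],
  [0,0.13,0,0,0,0,1],
  [0,0.02,0,0,0,0,1],
  [0,0,0,0,0,0,1],
])

```text
t: 7.55
eef_pos: [0.4739, -0.0278, 0.0414]
ee_rot: [[0.997, 0.0, -0.076], [0.076, 0.0, 0.997], [0.0, -1.0, 0.0]]
contact_force: [-2.6, 0.4, 8.0]
width: 0.0355
```

Run:
```python
from h import *
s=read_state();print(s["eef_pos"],s["width"],s["contact_force"])
T=get_image("top");S=get_image("side")
v=proj(S,[[.474,-.029,.05]])[0]
u=proj(T,[[.474,-.029,.05]])[0]
cv2.imwrite("pics/p1.png",np.hstack([crop(T["color"],int(u[0])-50,int(u[1])-50,100,100,4),crop(S["color"],int(v[0])-50,int(v[1])-50,100,100,4)]))
```

```text
[ 0.47390646 -0.02778217  0.041368  ] 0.035455309687743616 [-2.61330418  0.415363    8.00611479]
```

View pics/p1.png

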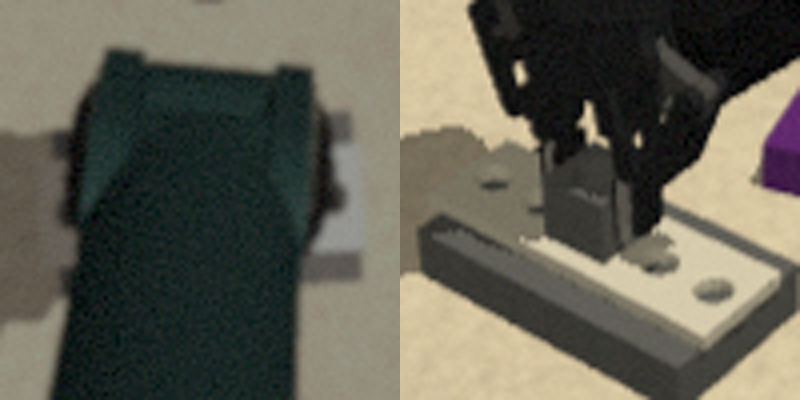

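p1 shows the plate lying on the foot with even margins (side crop plate edge (540,240)–(720,340)), and an 8 N contact says it is seated. I'll release and go to the short tier.

Emit:
move_arm([
  [0,0,0,0,0,0,-1],
  [0,0,0,0,0,0,-1],
  [0,0,0,0,0,0,-1],
  [0,-0.3,0,0,0,0,-1],
  [0,-0.6,0,0,0,0,-1],
  [0,-0.6,0,0,0,0,-1],
  [0,-0.4,0,0,0,0,-1],
  [0,0,0,0,0,0,-1],
])

```text
t: 8.65
eef_pos: [0.4752, -0.0278, 0.1379]
ee_rot: [[0.997, 0.005, -0.077], [0.077, 0.0, 0.997], [0.005, -1.0, -0.0]]
contact_force: [0.1, -0.5, -0.6]
width: 0.0856
```

```bash
python3 plan.py -1 .511 .2885 .11 73.5 8
```

```text
az 94.4 pos [ 0.4752 -0.0278  0.1379] t 8.65 ydown [ 0.005  0.    -1.   ]
[[0.15,0.07,0.78,0,0.029,0,-1.0],[0.11,0.07,0.79,0,0.029,0,-1.0],[0.08,0.07,0.79,0,0.029,0,-1.0],[0.04,0.07,0.8,0,0.029,0,-1.0],[0.01,0.07,0.79,0,0.029,0,-1.0],[-0.03,0.07,0.8,0,0.029,0,-1.0],[-0.07,0.07,0.79,0,0.029,0,-1.0],[-0.1,0.07,0.79,0,0.029,0,-1.0]]
```

Emit:
move_arm([
  [0.15,0.07,0.78,0,0.029,0,-1],
  [0.11,0.07,0.79,0,0.029,0,-1],
  [0.08,0.07,0.79,0,0.029,0,-1],
  [0.04,0.07,0.8,0,0.029,0,-1],
  [0.01,0.07,0.79,0,0.029,0,-1],
  [-0.03,0.07,0.8,0,0.029,0,-1],
  [-0.07,0.07,0.79,0,0.029,0,-1],
  [-0.1,0.07,0.79,0,0.029,0,-1],
])

```text
t: 9.65
eef_pos: [0.5092, 0.2894, 0.1068]
ee_rot: [[0.958, -0.001, 0.285], [-0.285, -0.001, 0.958], [-0.001, -1.0, -0.001]]
contact_force: [0.4, -0.6, 0.1]
width: 0.0855
```

Run:
```python
from fit import *
s=read_state();print(s["eef_pos"],s["t"])
T=get_image("top");S=get_image("side")
cv2.imwrite("pics/top2.png",T["color"]);cv2.imwrite("pics/side2.png",S["color"])
a=crop(T["color"],270,235,100,90,4)
v=proj(S,[[.511,.2885,.03]])[0];print(v)
b=crop(S["color"],int(v[0])-50,int(v[1])-45,100,90,4)
cv2.imwrite("pics/m2.png",np.hstack([a,b]));print(int(v[0])-50,int(v[1])-45)
```

```text
[0.50920391 0.28943355 0.10684114] 9.65
[206.97859399 233.37075033]
156 188
```

View pics/m2.png

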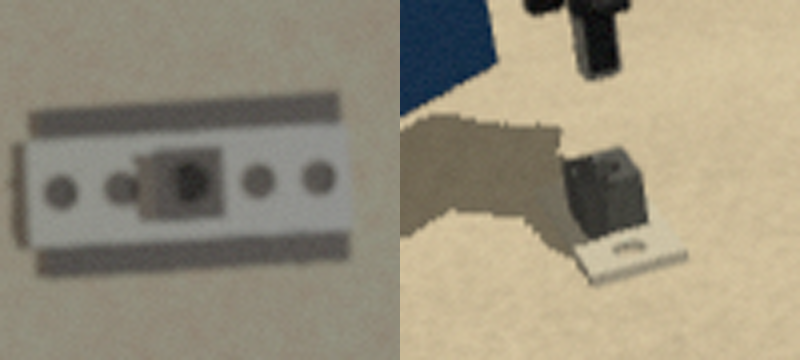

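```bash
python3 - <<'E'
from fit import *
T=get_image("top");S=get_image("side")
print('long hole now',ray(T,(318,280.5),.07)[:2],'pred px of (.4742,-.029,.07)',proj(T,[[.4742,-.029,.07]]),'foot hole',ray(T,(318.3,281),.028)[:2])
r=fit([(T,rect(.028,.085,.036),[(277,271.25),(356.25,266.25),(358,293),(277.5,296.5)])],[.47,-.03,0]);print(r[0],np.degrees(r[0][2]),np.round(r[1],1).tolist())
print('short side hole',ray(S,(209.5,229),.042)[:2])
P=lambda x,y,z,yaw,pts:[(x+np.cos(yaw)*a-np.sin(yaw)*b,y+np.sin(yaw)*a+np.cos(yaw)*b,c) for a,b,c in pts]
q=P(.5115,.2888,0,np.radians(-16.5),rect(.018,.018,.042)+rect(.028,.055,.008)+[(0,0,.042)])
print('side pred crop',np.round((proj(S,q)-[156,188])*4+[400,0]).tolist())
print('top pred crop2',np.round((cv2.projectPoints(np.array(q),np.array(T["rvec"]),np.array(T["tvec"]),np.array(T["intrinsics"]),None)[0].reshape(-1,2)-[130,230])*5+[0,320]).tolist())
E
python3 plan.py -1 .511 .289 .0125 73.5 5
```

```text
long hole now [ 0.47365425 -0.02993539] pred px of (.4742,-.029,.07) [[317.54853981 280.22509309]] foot hole [ 0.47438877 -0.03056635]
[ 0.47252941 -0.02824736  0.07014095] 4.018780537013216 [[-0.8, -0.7], [0.5, 0.1], [0.3, -0.1], [-0.1, 0.7]]
short side hole [0.51553824 0.28251511]
side pred crop [[620.0, 141.0], [643.0, 168.0], [582.0, 185.0], [561.0, 158.0], [622.0, 160.0], [690.0, 243.0], [596.0, 272.0], [532.0, 185.0], [602.0, 163.0]]
top pred crop2 [[157.0, 418.0], [237.0, 444.0], [209.0, 525.0], [128.0, 499.0], [103.0, 377.0], [344.0, 454.0], [302.0, 578.0], [60.0, 501.0], [183.0, 471.0]]
az 73.6 pos [0.5088 0.2887 0.1068] t 9.85 ydown [-0.002 -0.001 -1.   ]
[[0.01,0.38,0,0,0,0,-1.0],[0.01,0.37,0.01,0,0.001,0,-1.0],[0,0.38,0,0,0,0,-1.0],[0.01,0.38,0,0,0,0,-1.0],[0.01,0.38,0.01,0,0,0,-1.0]]
```

Emit:
move_arm([
  [0.01,0.38,-0.01,0,0,0,-1],
  [0.01,0.37,0,0,0,0,-1],
  [0,0.38,-0.01,0,0,0,-1],
  [0.01,0.38,0,0,0.005,0,-1],
  [0.01,0.38,0,0,0.005,0,-1],
  [0,0,0,0,0,0,1],
  [0,0,0,0,0,0,1],
  [0,0,0,0,0,0,1],
])

```text
t: 10.85
eef_pos: [0.5122, 0.2877, 0.0144]
ee_rot: [[0.954, 0.002, 0.299], [-0.299, 0.001, 0.954], [0.001, -1.0, 0.002]]
contact_force: [0.2, -0.4, -0.5]
width: 0.0353
```

Emit:
move_arm([
  [0,0,0,0,0,0,1],
  [0,0,0,0,0,0,1],
  [0,0,0,0,0,0,1],
])

```text
t: 11.22
eef_pos: [0.5121, 0.2876, 0.0143]
ee_rot: [[0.954, 0.002, 0.299], [-0.299, 0.001, 0.954], [0.001, -1.0, 0.002]]
contact_force: [0.4, 0.6, 5.5]
width: 0.0351
```

Emit:
move_arm([
  [0,-0.2,0,0,0,0,1],
  [0,-0.5,0,0,0,0,1],
  [0,-0.6,0,0,0,0,1],
  [0,-0.6,0,0,0,0,1],
  [0,-0.6,0,0,0,0,1],
  [0,-0.2,0,0,0,0,1],
  [0,0,0,0,0,0,1],
  [0,0,0,0,0,0,1],
])

```text
t: 12.22
eef_pos: [0.5104, 0.2864, 0.1468]
ee_rot: [[0.954, -0.002, 0.299], [-0.299, -0.002, 0.954], [-0.002, -1.0, -0.002]]
contact_force: [0.3, -0.5, -2.9]
width: 0.0352
```

```bash
python3 plan.py 1 .473 -.0285 .12 94.2 10
```

```text
az 72.6 pos [0.5104 0.2864 0.1468] t 12.22 ydown [-0.002 -0.002 -1.   ]
[[0.12,0.05,-0.62,0,-0.024,0,1.0],[0.09,0.06,-0.63,0,-0.024,0,1.0],[0.07,0.05,-0.63,0,-0.024,0,1.0],[0.05,0.05,-0.63,0,-0.024,0,1.0],[0.02,0.06,-0.64,0,-0.024,0,1.0],[-0.01,0.05,-0.63,0,-0.024,0,1.0],[-0.02,0.06,-0.64,0,-0.024,0,1.0],[-0.05,0.05,-0.63,0,-0.024,0,1.0]]
[[-0.07,0.05,-0.63,0,-0.024,0,1.0],[-0.1,0.06,-0.62,0,-0.024,0,1.0]]
```

Emit:
move_arm([
  [0.12,0.05,-0.62,0,-0.024,0,1],
  [0.09,0.06,-0.63,0,-0.024,0,1],
  [0.07,0.05,-0.63,0,-0.024,0,1],
  [0.05,0.05,-0.63,0,-0.024,0,1],
  [0.02,0.06,-0.64,0,-0.024,0,1],
  [-0.01,0.05,-0.63,0,-0.024,0,1],
  [-0.02,0.06,-0.64,0,-0.024,0,1],
  [-0.05,0.05,-0.63,0,-0.024,0,1],
])

```text
t: 13.22
eef_pos: [0.4804, 0.0338, 0.1256]
ee_rot: [[1.0, -0.002, 0.001], [-0.001, -0.0, 1.0], [-0.002, -1.0, -0.0]]
contact_force: [0.1, 0.2, -2.5]
width: 0.0352
```

Emit:
move_arm([
  [-0.07,0.05,-0.63,0,-0.024,0,1],
  [-0.09,0.06,-0.63,0,-0.024,0,1],
  [0,0,0,0,0,0,1],
  [0,0,0,0,0,0,1],
])

```text
t: 13.72
eef_pos: [0.4741, -0.0277, 0.1206]
ee_rot: [[0.997, -0.001, -0.073], [0.073, 0.0, 0.997], [-0.001, -1.0, 0.0]]
contact_force: [0.0, 0.5, -2.3]
width: 0.0351
```

```bash
python3 plan.py 1 .474 -.029 .0875 94.2 6
```

```text
az 94.2 pos [ 0.4741 -0.0277  0.1206] t 13.72 ydown [-0.001  0.    -1.   ]
[[0,0.11,0,0,0,0,1.0],[0,0.11,-0.01,0,0,0,1.0],[0,0.11,0,0,0,0,1.0],[0,0.11,-0.01,0,0,0,1.0],[0,0.11,0,0,0,0,1.0],[0,0.11,-0.01,0,0,0,1.0]]
```

Emit:
move_arm([
  [0,0.11,0,0,0,0,1],
  [0,0.11,-0.01,0,0,0,1],
  [0,0.11,0,0,0,0,1],
  [0,0.11,-0.01,0,0,0,1],
  [0,0.11,0,0,0,0,1],
  [0,0.11,0,0,0,0,1],
  [0,0.03,0,0,0,0,1],
  [0,0.02,0,0,0,0,1],
])

```text
t: 14.72
eef_pos: [0.4746, -0.0292, 0.0857]
ee_rot: [[0.997, 0.0, -0.073], [0.073, 0.0, 0.997], [0.0, -1.0, 0.0]]
contact_force: [-0.5, -0.2, -2.2]
width: 0.0352
```

Emit:
move_arm([
  [0,0.02,0,0,0,0,1],
  [0,0.02,0,0,0,0,1],
  [0,0,0,0,0,0,1],
])

```text
t: 15.1
eef_pos: [0.4747, -0.0292, 0.0843]
ee_rot: [[0.997, 0.0, -0.073], [0.073, 0.0, 0.997], [0.0, -1.0, 0.0]]
contact_force: [-1.9, 0.1, 3.7]
width: 0.0349
```

Contact felt. Releasing, then moving over the rod.

Emit:
move_arm([
  [0,0,0,0,0,0,-1],
  [0,0,0,0,0,0,-1],
  [0,0,0,0,0,0,-1],
  [0,-0.3,0,0,0,0,-1],
  [0,-0.6,0,0,0,0,-1],
  [0,-0.7,0,0,0,0,-1],
  [0,-0.7,0,0,0,0,-1],
  [0,0,0,0,0,0,-1],
])

```text
t: 16.1
eef_pos: [0.4766, -0.0293, 0.2024]
ee_rot: [[0.997, 0.007, -0.073], [0.073, 0.0, 0.997], [0.007, -1.0, -0.0]]
contact_force: [0.0, -0.4, 0.3]
width: 0.0851
```

```bash
python3 plan.py -1 .651 .072 .2 90 6
```

```text
az 94.2 pos [ 0.4766 -0.0293  0.2024] t 16.1 ydown [ 0.007  0.    -1.   ]
[[0.6,0.01,0.29,0,0.008,0,-1.0],[0.61,0.01,0.31,0,0.008,0,-1.0],[0.59,0,0.3,0,0.007,0,-1.0],[0.6,0.01,0.32,0,0.008,0,-1.0],[0.58,0.01,0.32,0,0.008,0,-1.0],[0.59,0.01,0.33,0,0.008,0,-1.0]]
```

```bash
python3 plan.py -1 .54 .25 .21 90 8
```

```text
az 94.2 pos [ 0.4766 -0.0293  0.2024] t 16.1 ydown [ 0.007  0.    -1.   ]
[[0.21,-0.02,0.68,0,0.006,0,-1.0],[0.2,-0.02,0.69,0,0.006,0,-1.0],[0.2,-0.02,0.69,0,0.006,0,-1.0],[0.19,-0.02,0.69,0,0.005,0,-1.0],[0.18,-0.02,0.69,0,0.006,0,-1.0],[0.18,-0.01,0.7,0,0.006,0,-1.0],[0.17,-0.02,0.69,0,0.006,0,-1.0],[0.17,-0.02,0.7,0,0.006,0,-1.0]]
```

Emit:
move_arm([
  [0.21,-0.02,0.68,0,0.006,0,-1],
  [0.2,-0.02,0.69,0,0.006,0,-1],
  [0.2,-0.02,0.69,0,0.006,0,-1],
  [0.19,-0.02,0.69,0,0.005,0,-1],
  [0.18,-0.02,0.69,0,0.006,0,-1],
  [0.18,-0.01,0.7,0,0.006,0,-1],
  [0.17,-0.02,0.69,0,0.006,0,-1],
  [0.17,-0.02,0.7,0,0.006,0,-1],
])

```text
t: 17.1
eef_pos: [0.5379, 0.251, 0.2059]
ee_rot: [[1.0, -0.001, 0.001], [-0.001, -0.001, 1.0], [-0.001, -1.0, -0.001]]
contact_force: [0.8, 0.9, -0.5]
width: 0.0851
```

Run:
```python
from fit import *
T=get_image("top");S=get_image("side")
cv2.imwrite("pics/top3.png",T["color"]);cv2.imwrite("pics/side3.png",S["color"])
a=crop(T["color"],280,245,80,75,5);b=crop(S["color"],245,225,100,94,4)
cv2.imwrite("pics/m3.png",np.hstack([a,b[:375]]))
for k in [(.4742,-.029),(.474,-.03)]: print(k,np.round((proj(T,[[*k,.112]])-[280,245])*5,1),np.round((proj(S,[[*k,.112]])-[245,225])*4+[400,0],1))
# knob/rod fit from initial side picture (knob silhouette) : hexagon
px=[(310.06,197.2),(318,194.1),(325.6,196.4),(325.6,210.6),(318,214),(310.06,210.2)]
h=.013;L=[(-h,h,.146),(h,h,.146),(h,-h,.146),(h,-h,.11),(-h,-h,.11),(-h,h,.11)]
r=fit([(S,L,px)],[.65,.07,0]);print('knob',r[0],np.degrees(r[0][2]),np.round(r[1],1).tolist())
```

```text
(0.4742, -0.029) [[187.7 171.6]] [[584.4 150.7]]
(0.474, -0.03) [[190.2 172.1]] [[585.6 151.8]]
knob [ 0.65179025  0.06996371 -0.04568762] -2.617707887394796 [[-1.0, -1.2], [-0.1, -2.1], [1.0, -0.5], [1.0, 0.5], [-0.1, 1.3], [-0.7, 1.0]]
```

View pics/m3.png

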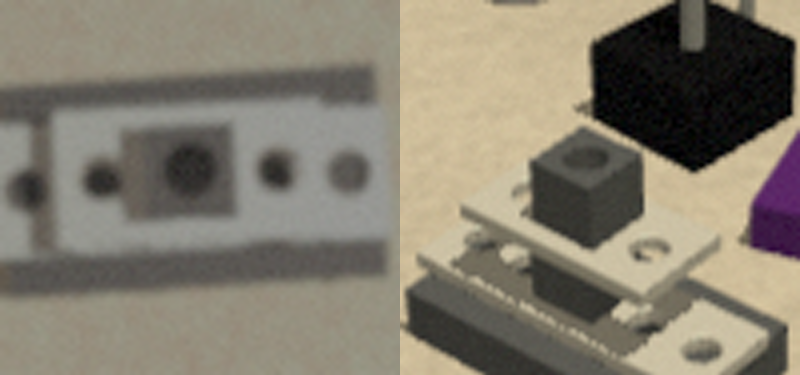

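m3 shows the top hole at crop (190,170) against a predicted foot-hole axis of (188–190,172), with the stack level and parallel. Now the rod.

```bash
python3 plan.py -1 .6515 .0715 .2 88 7 .6515 .0715 .2 88 1 .6515 .0715 .116 88 5
```

```text
az 90.3 pos [0.5374 0.2549 0.2058] t 17.2 ydown [-0.001  0.002 -1.   ]
[[0.32,0.02,-0.53,0,0.004,0,-1.0],[0.33,0.01,-0.52,0,0.003,0,-1.0],[0.33,0.02,-0.52,0,0.004,0,-1.0],[0.33,0.02,-0.52,0,0.004,0,-1.0],[0.34,0.01,-0.52,0,0.003,0,-1.0],[0.33,0.02,-0.52,0,0.004,0,-1.0],[0.35,0.02,-0.51,0,0.004,0,-1.0],[0,0,0,0,0,0,-1.0]]
[[0,0.34,0,0,0,0,-1.0],[0,0.33,0,0,0,0,-1.0],[0,0.34,0,0,0,0,-1.0],[0,0.33,0,0,0,0,-1.0],[0,0.34,0,0,0,0,-1.0]]
```

Emit:
move_arm([
  [0.32,0.02,-0.53,0,0.004,0,-1],
  [0.33,0.01,-0.52,0,0.003,0,-1],
  [0.33,0.02,-0.52,0,0.004,0,-1],
  [0.33,0.02,-0.52,0,0.004,0,-1],
  [0.34,0.01,-0.52,0,0.003,0,-1],
  [0.33,0.02,-0.52,0,0.004,0,-1],
  [0.35,0.02,-0.51,0,0.004,0,-1],
  [0,0,0,0,0,0,-1],
])

```text
t: 18.2
eef_pos: [0.6516, 0.0617, 0.1997]
ee_rot: [[0.999, -0.001, 0.047], [-0.047, -0.002, 0.999], [-0.001, -1.0, -0.002]]
contact_force: [-0.6, -0.1, 0.6]
width: 0.085
```

Emit:
move_arm([
  [0,0,0,0,0,0,-1],
  [0,0,0,0,0,0,-1],
])

```text
t: 18.45
eef_pos: [0.6507, 0.0675, 0.2002]
ee_rot: [[0.999, -0.001, 0.039], [-0.039, 0.001, 0.999], [-0.001, -1.0, 0.001]]
contact_force: [0.4, 0.2, 0.5]
width: 0.0852
```

```bash
python3 plan.py -1 .6515 .0715 .116 88 5
```

```text
az 87.7 pos [0.6507 0.0675 0.2002] t 18.45 ydown [-0.001  0.001 -1.   ]
[[0,0.34,0.02,0,-0.001,0,-1.0],[0.01,0.33,0.01,0,0,0,-1.0],[0,0.34,0.02,0,-0.001,0,-1.0],[0,0.34,0.01,0,0,0,-1.0],[0,0.33,0.02,0,-0.001,0,-1.0]]
```

Emit:
move_arm([
  [0,0.34,0.02,0,0,0,-1],
  [0.01,0.33,0.01,0,0,0,-1],
  [0,0.34,0.02,0,0,0,-1],
  [0,0.34,0.01,0,0,0,-1],
  [0,0.33,0.02,0,0,0,-1],
  [0,0,0,0,0,0,1],
  [0,0,0,0,0,0,1],
  [0,0,0,0,0,0,1],
], force=50)

```text
t: 19.45
eef_pos: [0.6527, 0.0702, 0.1172]
ee_rot: [[0.999, 0.002, 0.041], [-0.041, 0.0, 0.999], [0.002, -1.0, 0.0]]
contact_force: [0.5, 0.3, 0.6]
width: 0.0321
```

Emit:
move_arm([
  [0,0,0,0,0,0,1],
  [0,0,0,0,0,0,1],
  [0,0,0,0,0,0,1],
])

```text
t: 19.82
eef_pos: [0.6527, 0.0708, 0.1173]
ee_rot: [[0.999, 0.002, 0.041], [-0.041, 0.001, 0.999], [0.002, -1.0, 0.001]]
contact_force: [0.4, 1.8, 6.2]
width: 0.0256
```

```bash
python3 plan.py 1 .6515 .0715 .24 88 8
```

```text
az 87.7 pos [0.6527 0.0708 0.1173] t 19.82 ydown [ 0.002  0.001 -1.   ]
[[0,-0.31,0,0,0,0,1.0],[-0.01,-0.3,0,0,-0.001,0,1.0],[0,-0.31,0,0,0,0,1.0],[0,-0.31,0.01,0,-0.001,0,1.0],[-0.01,-0.3,0,0,0,0,1.0],[0,-0.31,0,0,-0.001,0,1.0],[0,-0.31,0,0,0,0,1.0],[0,-0.3,0,0,-0.001,0,1.0]]
```

Emit:
move_arm([
  [0,-0.2,0,0,0,0,1],
  [0,-0.3,0,0,0,0,1],
  [0,-0.3,0,0,0,0,1],
  [0,-0.3,0,0,0,0,1],
  [0,-0.4,0,0,0,0,1],
  [0,-0.5,0,0,0,0,1],
  [0,-0.5,0,0,0,0,1],
  [0,-0.3,0,0,0,0,1],
])

```text
t: 20.82
eef_pos: [0.6525, 0.0697, 0.2587]
ee_rot: [[0.999, 0.002, 0.042], [-0.042, -0.0, 0.999], [0.002, -1.0, 0.0]]
contact_force: [-0.6, 0.3, -1.3]
width: 0.0251
```

```bash
python3 plan.py 1 .475 -.0295 .25 92 7
python3 - <<'E'
from h import *
S=get_image("side");s=read_state();print(s["eef_pos"],s["width"],s["contact_force"])
p=np.array(s["eef_pos"]);a=proj(S,[p+[0,0,-.007],p+[0,0,-.111],p+[0,0,.029]]);print(a)
x,y=int(a[1][0])-45,int(a[1][1])-85
cv2.imwrite("pics/r.png",crop(S["color"],x,y,90,110,5));print(x,y)
E
```

```text
az 87.6 pos [0.6525 0.0697 0.2587] t 20.82 ydown [ 0.002 -0.    -1.   ]
[[-0.49,0.02,-0.3,0,-0.007,0,1.0],[-0.5,0.03,-0.3,0,-0.007,0,1.0],[-0.5,0.02,-0.3,0,-0.007,0,1.0],[-0.51,0.03,-0.28,0,-0.007,0,1.0],[-0.51,0.02,-0.29,0,-0.007,0,1.0],[-0.51,0.03,-0.27,0,-0.007,0,1.0],[-0.51,0.02,-0.27,0,-0.007,0,1.0]]
[0.65327807 0.06988202 0.26029426] 0.025359170566454446 [ 1.71893021  0.93220287 -0.15230507]
[[317.8639264  146.8656469 ]
 [318.33615491 194.28526214]
 [317.68756576 129.15609861]]
273 109
```

View pics/r.png

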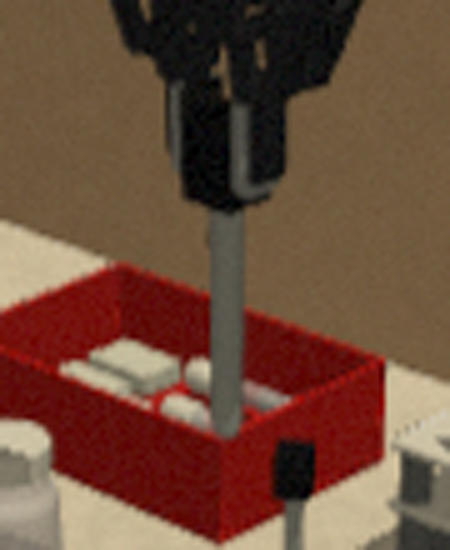

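r.png shows the rod clear of the holder and upright. Its tip is at (318.6,196.2) against (318.3,194.3) predicted, the same small camera bias as at the stack, so the rod axis is at the TCP. Moving over the stack.

Emit:
move_arm([
  [-0.49,0.02,-0.3,0,-0.007,0,1],
  [-0.5,0.03,-0.3,0,-0.007,0,1],
  [-0.5,0.02,-0.3,0,-0.007,0,1],
  [-0.51,0.03,-0.28,0,-0.007,0,1],
  [-0.51,0.02,-0.29,0,-0.007,0,1],
  [-0.51,0.03,-0.27,0,-0.007,0,1],
  [-0.51,0.02,-0.27,0,-0.007,0,1],
  [0,0,0,0,0,0,1],
])

```text
t: 21.88
eef_pos: [0.4729, -0.0302, 0.2476]
ee_rot: [[0.999, -0.001, -0.033], [0.033, -0.0, 0.999], [-0.001, -1.0, -0.0]]
contact_force: [0.3, 0.1, -1.0]
width: 0.0252
```

Emit:
move_arm([
  [0,0,0,0,0,0,1],
  [0,0,0,0,0,0,1],
])

```text
t: 22.12
eef_pos: [0.4753, -0.0284, 0.2478]
ee_rot: [[0.999, 0.0, -0.037], [0.037, 0.0, 0.999], [0.0, -1.0, -0.0]]
contact_force: [0.4, -0.7, -1.5]
width: 0.0252
```

```bash
python3 plan.py 1 .4742 -.0292 .226 94.2 6
```

```text
az 92.1 pos [ 0.4753 -0.0284  0.2478] t 22.12 ydown [ 0.  0. -1.]
[[0,0.07,0,0,-0.004,0,1.0],[-0.01,0.08,0,0,-0.004,0,1.0],[0,0.07,-0.01,0,-0.004,0,1.0],[-0.01,0.07,0,0,-0.004,0,1.0],[0,0.07,0,0,-0.003,0,1.0],[0,0.08,0,0,-0.004,0,1.0]]
```

Emit:
move_arm([
  [0,0.07,0,0,-0.004,0,1],
  [-0.01,0.08,0,0,-0.004,0,1],
  [0,0.07,-0.01,0,-0.004,0,1],
  [-0.01,0.07,0,0,-0.004,0,1],
  [0,0.07,0,0,-0.003,0,1],
  [0,0.08,0,0,-0.004,0,1],
  [0,0,0,0,0,0,1],
  [0,0,0,0,0,0,1],
])

```text
t: 23.12
eef_pos: [0.4738, -0.0295, 0.2259]
ee_rot: [[0.997, 0.0, -0.072], [0.072, 0.0, 0.997], [0.0, -1.0, -0.0]]
contact_force: [-0.3, 0.7, -0.9]
width: 0.0256
```

Run:
```python
from h import *
S=get_image("side");s=read_state();print(s["eef_pos"],s["width"],s["contact_force"])
cv2.imwrite("pics/i.png",crop(S["color"],245,180,100,100,5))
```

```text
[ 0.47386853 -0.02947145  0.22594192] 0.02531442941312031 [-0.01326841 -0.25209185 -0.91246499]
```

View pics/i.png

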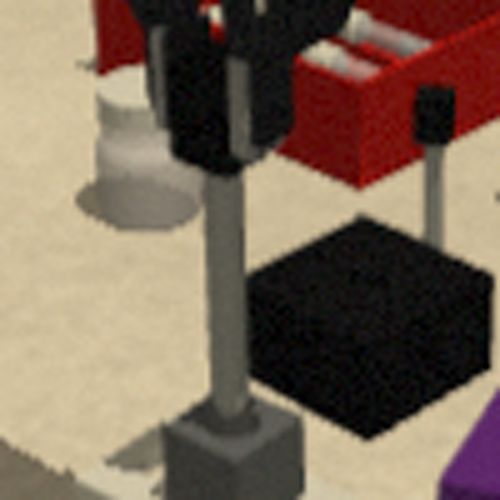

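i.png shows the rod tip (228,408) right over the hole mouth (~(232,415)). Lowering in steps.

Emit:
move_arm([
  [0,0.1,0,0,0,0,1],
  [0,0.1,0,0,0,0,1],
  [0,0.1,0,0,0,0,1],
  [0,0.1,0,0,0,0,1],
  [0,0.1,0,0,0,0,1],
  [0,0.1,0,0,0,0,1],
  [0,0.1,0,0,0,0,1],
  [0,0.1,0,0,0,0,1],
])

```text
t: 24.18
eef_pos: [0.4737, -0.0295, 0.1854]
ee_rot: [[0.997, -0.0, -0.072], [0.072, -0.0, 0.997], [-0.0, -1.0, -0.0]]
contact_force: [-0.0, -0.5, -1.9]
width: 0.0253
```

Emit:
move_arm([
  [0,0.1,0,0,0,0,1],
  [0,0.1,0,0,0,0,1],
  [0,0.1,0,0,0,0,1],
  [0,0.1,0,0,0,0,1],
  [0,0.1,0,0,0,0,1],
  [0,0.1,0,0,0,0,1],
  [0,0.1,0,0,0,0,1],
  [0,0.1,0,0,0,0,1],
])

```text
t: 25.18
eef_pos: [0.4736, -0.0295, 0.1454]
ee_rot: [[0.997, -0.0, -0.072], [0.072, 0.0, 0.997], [-0.0, -1.0, 0.0]]
contact_force: [-1.2, -1.1, -0.0]
width: 0.0253
```

Emit:
move_arm([
  [0,0.06,0,0,0,0,1],
  [0,0.06,0,0,0,0,1],
  [0,0.06,0,0,0,0,1],
  [0,0.06,0,0,0,0,1],
  [0,0,0,0,0,0,1],
])

```text
t: 25.8
eef_pos: [0.4734, -0.0303, 0.1335]
ee_rot: [[0.997, -0.001, -0.071], [0.071, -0.001, 0.997], [-0.001, -1.0, -0.001]]
contact_force: [-1.3, -3.7, -0.8]
width: 0.025
```

Emit:
move_arm([
  [0,0.05,-0.01,0,0,0,1],
  [0,0.05,-0.01,0,0,0,1],
  [0,0.05,0,0,0,0,1],
  [0,0.05,0,0,0,0,1],
  [0,0.03,0,0,0,0,1],
  [0,0.02,0,0,0,0,1],
  [0,0,0,0,0,0,1],
])

```text
t: 26.68
eef_pos: [0.4737, -0.0304, 0.1211]
ee_rot: [[0.997, -0.0, -0.072], [0.072, 0.0, 0.997], [-0.0, -1.0, 0.0]]
contact_force: [-2.6, -2.6, -0.7]
width: 0.0253
```

Emit:
move_arm([
  [0,0.02,0,0,0,0,1],
  [0,0.02,0,0,0,0,1],
  [0,0.01,0,0,0,0,1],
  [0,0,0,0,0,0,1],
])

```text
t: 27.18
eef_pos: [0.4738, -0.0304, 0.1194]
ee_rot: [[0.997, -0.0, -0.072], [0.072, 0.0, 0.997], [-0.0, -1.0, 0.0]]
contact_force: [-4.9, -2.0, 7.4]
width: 0.0251
```

Knob seated (7 N). Release and withdraw aside for a look.

Emit:
move_arm([
  [0,0,0,0,0,0,-1],
  [0,0,0,0,0,0,-1],
  [0,0,0,0,0,0,-1],
  [0,-0.3,0,0,0,0,-1],
  [0,-0.6,0,0,0,0,-1],
  [0,-0.7,0,0,0,0,-1],
  [0,-0.7,0,0,0,0,-1],
  [0,-0.3,0,0,0,0,-1],
])

```text
t: 28.18
eef_pos: [0.4749, -0.0305, 0.2515]
ee_rot: [[0.997, 0.005, -0.072], [0.072, 0.0, 0.997], [0.005, -1.0, -0.0]]
contact_force: [0.0, 0.6, 0.4]
width: 0.0854
```

Emit:
move_arm([
  [0,0,0.6,0,0,0,-1],
  [0,0,0.8,0,0,0,-1],
  [0,0,0.8,0,0,0,-1],
  [0,0,0.8,0,0,0,-1],
  [0,0,0.8,0,0,0,-1],
  [0,0,0.6,0,0,0,-1],
  [0,0,0,0,0,0,-1],
  [0,0,0,0,0,0,-1],
])

```text
t: 29.18
eef_pos: [0.4579, 0.1881, 0.2484]
ee_rot: [[0.997, -0.001, -0.071], [0.071, -0.001, 0.997], [-0.001, -1.0, -0.001]]
contact_force: [0.1, 0.1, -0.5]
width: 0.0855
```

Run:
```python
from h import *
T=get_image("top");S=get_image("side")
cv2.imwrite("pics/f.png",np.hstack([crop(T["color"],270,235,100,100,4),crop(S["color"],235,200,100,100,4)]))
print((proj(T,[[.4742,-.0295,.148],[.4742,-.0295,.112]])-[270,235])*4,(proj(S,[[.4742,-.0295,.148],[.4742,-.0295,.112]])-[235,200])*4+[400,0]);print(read_state()["eef_pos"])
```

```text
[[191.15161804 173.96766051]
 [191.16031111 177.28424183]] [[621.97664462 183.28090572]
 [625.13950665 251.16023813]]
[0.4581064  0.18767458 0.24861467]
```

View pics/f.png

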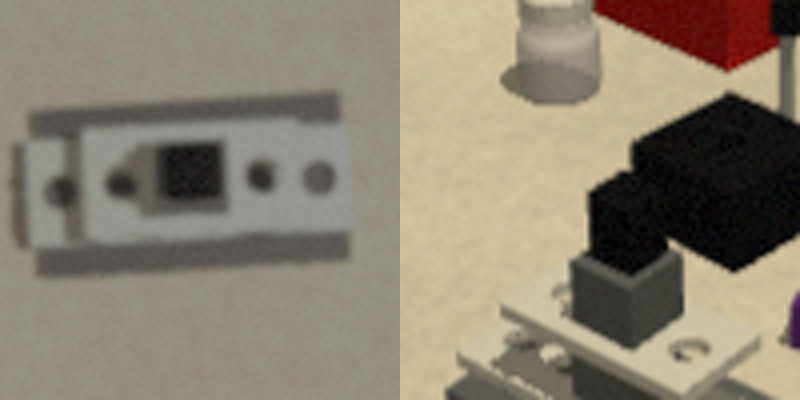

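f.png shows the knob (top crop centre (192,172), predicted (191,174)) resting flat on the top collar. The stack is level and parallel to the foot, and the gripper is clear.

```bash
python3 -c "
from cell import *
print(finish_job())"
```

```text
the job is handed in; nothing more can be done
None
```

The stand is back together and the job is handed in, at about 29 s of the 72 s allowed. The long tier went on the grey foot, then the short tier on its collar. I then lifted the larger rod out of the black holder and lowered it through both tiers until the knob touched the top collar (about 7 N).

- **Alignment:** the last pictures show the knob flat on the collar, about 1 mm from the predicted hole axis, with both tiers level and parallel to the foot.
- **Rod depth:** I did not see the tip directly. By the arm's position it is about 20 mm down in the foot's hole.
- **Other things:** the gripper was clear of everything at hand-in. The arm kept clear of the jar and the vial. The jar was standing in the later side views; I did not re-measure either one at the end.
- **Disagreement:** the side camera read about 2 pixels lower than predicted, at both the stack and the rod tip. I treated it as calibration error and used the top camera's positions. No check failed.

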